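Pin the lift handle to a vial carrier and make the check lift

ROBOT

A 6-joint arm with a two-finger parallel gripper is mounted at the origin on a cart in front of the work surface, level with it; the furniture and walls round the work are solid. World frame = base frame: x ahead of the robot, y to its left, z up, the work surface at z = 0. Lengths are in m, angles in rad, forces in N, time in s.
With the tool pointing down it reaches from about 0.25 to 0.775 m from the base axis. Payload 4 kg.
Tool frame: the origin (TCP) lies at the very end of the fingers, on their centre line; the grasp point (between the pads) lies robot.grasp_offset behind it (robot.grasp_offset is the distance from the TCP to the grasp point, in m); z points along the fingers, y is the line along which they close (so a half turn about z gives the same grasp; the last joint's range is limited). The gripper opens to 85 mm and grips with 20 to 120 N. Pads are 22 mm wide; open, the fingers measure 114 mm over their backs; the gripper's body (76 mm by 85 mm) begins 54 mm behind the grasp point. The pads swing forward as they close: fully open they stand 13 mm farther back than shut.
Start: joints at [1.173, 0.087, 1.371, -0, 1.684, -0.103], TCP at [0.16, 0.526, 0.231] pointing down, gripper open.
Joint ranges: [-3.1, 3.1], [-0.76, 2.03], [0.27, 2.55], [-1.08, 4.22], [0.17, 2.65], [-2.57, 2.57]. Speed limits (rad/s): [2.79, 2.79, 3.14, 3.14, 3.14, 3.14].

INTERFACE

Orientations are given as a unit quaternion [w, x, y, z].
In Python, from cell import robot gives the robot as it stands.
- The arm moves only by the tool play_rows, never from a script. Its argument "increments" is one flat list of numbers, 4 for each row, row after row: the shift along the tool's x, y, z scaled (see below), then the turn about the tool's z scaled (see below). A call has 1 to 20 rows; each row shifts and turns the commanded pose from where the row before left it, along the tool's axes as they then stand; what a row does not reach is not made up. The controller multiplies each number of a shift by 25 cm and each number of a turn by 90 degrees. A row lasts 1/8 s, in which the tool goes at most 62.5 mm and 10.7 degrees, less where a joint would pass 70% of its speed; a pose out of reach is approached as far as the arm can. A call with a number of a shift or a turn outside -1 to 1 is refused whole. A call with a gripper value outside its range is refused whole. "gripper" is the finger opening in mm, from 0 to 85.4, set as the call begins (left out, the last holds). The fingers move at their own pace and stop on an object; "force" is the grip in N (left out, the last holds). Time passes only in rows, so rows that do not move let the fingers close. It gives the time, the measured TCP pose, the force, the opening and the grip force at its end, in the units of the state.
- robot.observe(): the state, without advancing time (a new reading comes with each control period).
- robot.camera(name): name is "scene" or "top"; returns the picture (480x640x3 uint8, red, green, blue); there is no depth.
- robot.camera_info(name): a dict with "intrinsics" (3x3 intrinsics, pixels), "R" (3x3) and "t" (3): a world point X has camera coordinates R X + t. Camera axes: x right, y down, z forward; pixel columns grow to the right and rows downward; lengths in m; the calibration is good to about 2 mm. A picture is of the moment at which its call begins. camera_info takes no time and is no camera call.
- robot.job_done(): hands the job in; it is judged then, once.
Trained networks look in the newest picture that a camera, given by its name, has taken for a name from the list of things; names that differ only in an ending like _2 or _b are one class to them, and where a whole thing is asked for, a point or a joint stands for the part that bears it (a point fixed in the world has none). Each returns a list of dicts, best first, with "conf" (0 to 1); they miss things now and then, are a little off and sometimes report something else, mostly with a low value. They report only what shows in the picture. A call takes as long as a camera call. They do not tell look-alikes from the thing itself.
- robot.regions_of(camera, query): "pixels" (480x640 bool, what is visible of it) and "rect" ([left, top, width, height] in pixels, round what is visible of it).
- robot.mark_of(camera, query): "pixel" ([column, row] in pixels: a listed point, or the origin of a listed thing).
The state is a dict: "time_s": time; "joint_pos": joint angles; "joint_vel": joint speeds; "joint_torque": joint torques, N m; "ee_pos": TCP position; "ee_rot": TCP orientation; "ft_force": force on the tool from outside, world axes, zero at the start; "ft_torque": the same for the moment, N m; "finger_gap": finger opening in m; "grip_force": force on a finger pad.
Only numpy, scipy, OpenCV 4.12 (cv2) and the standard library are available. Lean on these libraries where they do the work, as an engineer would, in place of code of your own. Each camera call takes 0.05 s, during which the arm holds its last target. There are 200 camera calls.

TASK

The lift handle has been set over the lug of the vial carrier with its red-headed pin only started in the fork. Push the pin through fork and lug until its head sits fully against the fork, while the carrier stays on its stand; then take the handle's black grip and lift the carrier, level and without losing any of its vials, straight up to about 10 cm above the stand, and finish there still holding it by the grip, hanging level and still over the stand. Leave the bottles, beaker and timer around it alone.

Things in the scene. Friction and masses are not known exactly. Their poses are not given: they have to be found in the camera images.
- stand: Fixed cooling stand: grey base 168 x 104 mm, cork pad, and a steel angle at each corner whose lips rise 11 mm above the pad, 2 mm clear of the carrier all round. Origin: centre of the underside, at worktop height; x along its long side, within 0.55 rad of the world's x; z up. The pad's top, on which the carrier stands, is 12 mm above the origin.
- carrier: Loose aluminium vial carrier on the stand, same axes: block 140 x 76 x 22 mm with 14 mm pockets, 18 mm deep; amid its top (the deck) a lug 16 mm thick (x), 24 wide, 42 high, with an 11 mm hole along x, 30 mm above the deck. Origin: centre of the underside. With vials, handle and pin 0.6 to 1 kg; only its weight keeps it on the stand: over 8 N on the pin could tip it.
- handle: Loose lift handle standing on the deck, steel fork astride the lug, axes as the carrier. Origin: on the deck, amid the fork's feet. Fork 34 mm (x) by 26, top 54 mm up; its holes along x (9 mm, far 10 mm), 30 mm up, line up with the lug's; on the -x side (to the robot) a 19 mm round boss reaches to x = -35 mm. Above: black grip. Pinned, it has 1.5 mm vertical play and a few degrees of slack.
- pin: Loose headed pin: steel shank 8 mm in diameter, 58 mm long, nose tapered; red head 18 mm in diameter, domed, 8 mm thick. Origin: centre of the head's face that meets the boss; x along the shank to the nose. At the start the nose is 20 to 24 mm in the boss, the head 34 to 38 mm off it, hanging a little. It slides along the handle's +x with 1 to 6 N; where it sticks, back off and push again.
- pin_head (a point): Centre of the outer face of the pin's red head (the domed face to push on), 8 mm from the pin's origin along its -x. About 64 mm above the worktop at the start.
- boss_face (a point): Centre of the boss's outer face on the handle, on the axis of the holes, at (-35, 0, 30) mm in the handle's frame. With the pin fully home the origin of the pin is here and the head's outer face is 8 mm in front of it.
- grip (a point): Centre of the handle's black grip, a bar with flat sides lying along the handle's y: 78 mm long (y), 16 mm thick (x, the width to grasp), 18 mm high, at (0, 0, 76) mm in the handle's frame; about 110 mm above the worktop at the start. The load balances below it. There are 13 mm free between the underside of the bar and the fork's top.
- sample_1: Loose glass vial with a blue cap, 12 mm in diameter, 33 mm high, standing in the carrier's pocket at (-56, 24) mm in the carrier's frame. Origin: centre of its underside, 4 mm above the carrier's; its top stands 15 mm above the deck, 15 mm below the pin's axis.
- sample_2: Loose glass vial with a black cap, 12 mm in diameter, 33 mm high, standing in the carrier's pocket at (-56, -24) mm in the carrier's frame. Origin: centre of its underside, 4 mm above the carrier's; its top stands 15 mm above the deck, 15 mm below the pin's axis.
- sample_3: Loose glass vial with a blue cap, 12 mm in diameter, 33 mm high, standing in the carrier's pocket at (-33, 24) mm in the carrier's frame. Origin: centre of its underside, 4 mm above the carrier's; its top stands 15 mm above the deck, 15 mm below the pin's axis.
- sample_4: Loose glass vial with a blue cap, 12 mm in diameter, 33 mm high, standing in the carrier's pocket at (56, 24) mm in the carrier's frame. Origin: centre of its underside, 4 mm above the carrier's; its top stands 15 mm above the deck, 15 mm below the pin's axis.
- sample_5: Loose glass vial with a black cap, 12 mm in diameter, 33 mm high, standing in the carrier's pocket at (56, -24) mm in the carrier's frame. Origin: centre of its underside, 4 mm above the carrier's; its top stands 15 mm above the deck, 15 mm below the pin's axis.
- sample_6: Loose glass vial with a blue cap, 12 mm in diameter, 33 mm high, standing in the carrier's pocket at (33, -24) mm in the carrier's frame. Origin: centre of its underside, 4 mm above the carrier's; its top stands 15 mm above the deck, 15 mm below the pin's axis.
- bottle_blue: Bystander: small clear bottle with a blue cap, 47 mm in diameter, 103 mm high, standing left of the work. Origin: centre of its underside.
- bottle_red: Bystander: small clear bottle with a red cap, 47 mm in diameter, 103 mm high, standing left of the work. Origin: centre of its underside.
- beaker: Bystander: clear beaker, 52 mm in diameter, 70 mm high, standing right of the work. Origin: centre of its underside.
- timer: Bystander: white bench timer 52 x 64 x 18 mm lying left of the work. Origin: centre of its underside.
There are look-alikes about, which are no part of the job. What is shaped like the handle but yellow is not meant.

How it is judged:
On the way, in this order (a step that is already met when the one before it is completed fails the run):
1. the pin is pushed fully home (head within 3.5 mm of the boss face) while the carrier stands on its stand (distance between pin and boss_face below 0.0035 m and angle between the x axis of pin and the x axis of handle, either way round below 0.12 rad and z of carrier in the frame of stand below 0.016 m and angle between carrier's own z axis and vertical below 0.05 rad), for 0.2 s.
2. the carrier is lifted clear of its stand by the handle (z of carrier in the frame of stand above 0.05 m and contact force between carrier and stand below 0.1 N and contact force between the fingers and handle above 2 N), for 0.2 s.
At the end, for the whole second after the job is handed in: Held by the grip only, 60 to 160 mm above the pad, within 50 mm of the stand's centre from above; tilt under 0.10 rad, under 20 mm/s and 0.15 rad/s; stand and robot do not touch the carrier; pin head within 3.5 mm of the boss, in line to 0.12 rad; six vials upright in their pockets (z of carrier in the frame of stand between 0.072 and 0.172 m and horizontal distance between carrier and stand below 0.05 m and angle between carrier's own z axis and vertical below 0.1 rad and linear speed of carrier below 0.02 m/s and angular speed of carrier below 0.15 rad/s and contact force between the fingers and handle above 2 N and contact force between each of the arm, the fingers and carrier below 0.3 N and contact force between carrier and stand below 0.1 N and distance between pin and boss_face below 0.0035 m and angle between the x axis of pin and the x axis of handle, either way round below 0.12 rad and horizontal distance between each of sample_1, sample_2, sample_3, sample_4, sample_5, sample_6 and carrier below 0.075 m and z of sample_1 in the frame of carrier between 0.001 and 0.01 m and angle between each of sample_1, sample_2, sample_3, sample_4, sample_5, sample_6's own z axis and vertical below 0.3 rad and z of sample_2 in the frame of carrier between 0.001 and 0.01 m and z of sample_3 in the frame of carrier between 0.001 and 0.01 m and z of sample_4 in the frame of carrier between 0.001 and 0.01 m and z of sample_5 in the frame of carrier between 0.001 and 0.01 m and z of sample_6 in the frame of carrier between 0.001 and 0.01 m); the arm keeps its last pose, push and grip.
It fails at once if the carrier is tipped by more than 0.3 rad (angle between carrier's own z axis and vertical above 0.3 rad).
It fails at once if a vial leaves its pocket (z of any of sample_1, sample_2, sample_3, sample_4, sample_5, sample_6 in the frame of carrier above 0.022 m).
It fails at once if a bottle, the beaker or the timer is shifted by more than 20 mm (distance of any of bottle_blue, bottle_red, beaker, timer from where it was at the start of the episode above 0.02 m).
It also fails if it takes over 59 s, if anything falls off the work surface, if the arm or the gripper's body presses on something with over 40 N, if the wrist force passes 120 N, or if a joint passes its speed limit or range.

## Working session

There is one attempt and no reset: what is moved stays moved. The work goes in short steps, Python scripts to look and compute and a tool call to move; the robot and the scene stay as the last step left them, time stands still between calls to the robot, and variables do not carry over. Pictures are saved under pics/ and viewed, at most 10 in all, crops included, and the job is handed in when it is done.

Besides the shell and the picture viewer there is one more tool, called after "Request:" by a JSON object that holds its "name" and its "arguments". play_rows: Moves the arm, as the interface text tells. Its arguments: {"type":"object","properties":{"increments":{"type":"array","items":{"type":"number","minimum":-1,"maximum":1}},"gripper":{"type":"number"},"force":{"type":"number"}},"required":["increments"]}

```bash
mkdir -p pics; ls
cat > h.py <<'E'
import numpy as np, cv2
from cell import robot
from scipy.spatial.transform import Rotation as Ro
def cam(n):
    i=robot.camera_info(n); return np.array(i["intrinsics"]),np.array(i["R"]),np.array(i["t"])
def save(n,f,crop=None,s=1):
    im=robot.camera(n)[:,:,::-1]
    if crop: x,y,w,h=crop; im=im[y:y+h,x:x+w]
    cv2.imwrite(f,cv2.resize(im,None,fx=s,fy=s,interpolation=cv2.INTER_CUBIC))
def ray(n,px):
    K,R,t=cam(n); d=R.T@np.linalg.solve(K,[px[0],px[1],1.]); return -R.T@t,d/np.linalg.norm(d)
def atz(n,px,z):
    o,d=ray(n,px); return o+d*(z-o[2])/d[2]
def tri(a,b):
    (o1,d1),(o2,d2)=ray("scene",a),ray("top",b)
    s=np.linalg.lstsq(np.c_[d1,-d2],o2-o1,rcond=None)[0]
    p,q=o1+s[0]*d1,o2+s[1]*d2; return (p+q)/2,np.linalg.norm(p-q)
def proj(n,X):
    K,R,t=cam(n); c=K@(R@np.asarray(X)+t); return c[:2]/c[2]
E
cat > a.py <<'E'
from h import *
np.set_printoptions(precision=4,suppress=True)
save("scene","pics/s0.png");save("top","pics/t0.png")
s=robot.observe();print(s["time_s"],s["ee_pos"],s["ee_rot"],robot.grasp_offset)
for n in("scene","top"):
    K,R,t=cam(n);print(n,-R.T@t,R[2],K[0,0])
    for q in("stand","carrier","handle","pin","pin_head","boss_face","grip","sample_1"):
        print(q,[(np.round(m["pixel"],1),round(m["conf"],2)) for m in robot.mark_of(n,q)][:6])
E
python3 a.py
```

```text
pics
0.1 [0.1596 0.5258 0.2302] [-0.0003  0.1469  0.9892 -0.001 ] 0.0187
scene [-0.2498 -0.4422  0.7729] [ 0.7009  0.3683 -0.6108] 595.0911961273363
stand []
carrier [(array([320.3, 268.4]), 0.63)]
handle [(array([409.2, 309.8]), 0.89), (array([323.8, 255.5]), 0.61)]
pin [(array([323.8, 273.1]), 0.56)]
pin_head [(array([324.7, 277.2]), 0.63)]
boss_face [(array([319.8, 255.6]), 0.87), (array([396.2, 298.3]), 0.61)]
grip [(array([416.4, 278.8]), 0.97), (array([325.8, 229.2]), 0.72)]
sample_1 [(array([309.4, 250.1]), 0.62), (array([337. , 281.2]), 0.61), (array([311.7, 276.7]), 0.58), (array([336.7, 255.6]), 0.51), (array([314.3, 281.5]), 0.48), (array([332.8, 249.7]), 0.38)]
top [ 0.3167 -0.0336  1.0059] [ 0.2185 -0.0105 -0.9758] 499.35086342694717
stand []
carrier []
handle [(array([322.7, 227.5]), 0.6)]
pin [(array([343.5, 254. ]), 0.52)]
pin_head [(array([346.8, 257.9]), 0.48)]
boss_face [(array([410.3, 246.8]), 0.89), (array([332.7, 240. ]), 0.56)]
grip [(array([320.8, 213.9]), 0.93), (array([423. , 224.9]), 0.66)]
sample_1 [(array([318.7, 202.3]), 0.6), (array([344.6, 245. ]), 0.56), (array([323.1, 212.4]), 0.56), (array([326.9, 256.9]), 0.54), (array([299.6, 208.3]), 0.49), (array([321.2, 225.4]), 0.46)]
```

View pics/s0.png

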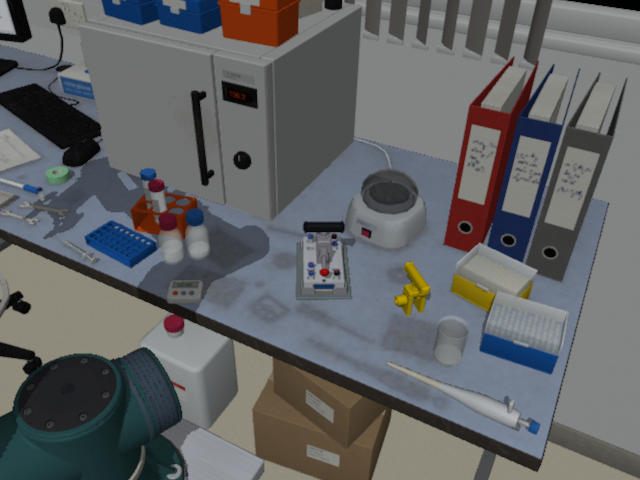

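View pics/t0.png

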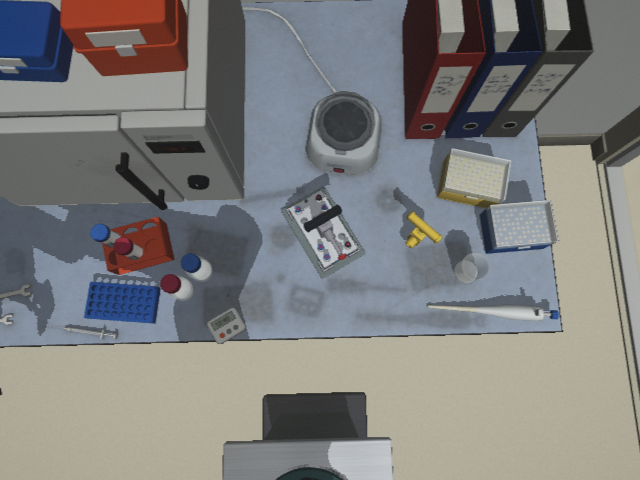

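Run:
```python
from h import *
np.set_printoptions(precision=4,suppress=True)
P={}
for k,a,b in(("grip",(325.8,229.2),(320.8,213.9)),("boss",(319.8,255.6),(332.7,240)),("head",(324.7,277.2),(346.8,257.9)),("pin",(323.8,273.1),(343.5,254)),("handle",(323.8,255.5),(322.7,227.5))):
    P[k]=tri(a,b);print(k,P[k])
for a,b in(("head","boss"),("head","grip")):
    v=P[b][0]-P[a][0];print(a,b,np.arctan2(v[1],v[0]),np.linalg.norm(v))
for c in("top","scene"):
    for m in robot.mark_of(c,"sample_1"):print(c,np.round(m["pixel"]),atz(c,m["pixel"],.016),round(m["conf"],2))
```

```text
grip (array([ 0.5694, -0.0378,  0.0947]), np.float64(0.002224234219212648))
boss (array([ 0.5208, -0.0559,  0.0722]), np.float64(0.006330033231085935))
head (array([ 0.4888, -0.0829,  0.0547]), np.float64(0.005489976407372613))
pin (array([ 0.4964, -0.0769,  0.0562]), np.float64(0.005172085143293194))
handle (array([ 0.5565, -0.0415,  0.0404]), np.float64(0.00297912915858218))
head boss 0.700927035817668 0.04542315947098529
head grip 0.5098519333727475 0.10067064909672405
top [319. 202.] [ 0.6155 -0.0335  0.016 ] 0.6
top [345. 245.] [ 0.5241 -0.0838  0.016 ] 0.56
top [323. 212.] [ 0.5936 -0.042   0.016 ] 0.56
top [327. 257.] [ 0.5005 -0.0473  0.016 ] 0.54
top [300. 208.] [0.6036 0.0061 0.016 ] 0.49
top [321. 225.] [ 0.5662 -0.0374  0.016 ] 0.46
top [320. 251.] [ 0.5137 -0.0339  0.016 ] 0.37
scene [309. 250.] [0.5855 0.0044 0.016 ] 0.62
scene [337. 281.] [ 0.5278 -0.0873  0.016 ] 0.61
scene [312. 277.] [ 0.5156 -0.0389  0.016 ] 0.58
scene [337. 256.] [ 0.5969 -0.0521  0.016 ] 0.51
scene [314. 282.] [ 0.5058 -0.0498  0.016 ] 0.48
scene [333. 250.] [ 0.6101 -0.0366  0.016 ] 0.38
```

The scene view shows the carrier on its stand at about (323, 265), with the red pin head at (324, 273). In the top view the stand runs from (283, 205) to (365, 257), with the black grip at (322, 218) and the red head at (343, 257). The yellow handle at about (420, 230) is the look-alike. Next I'll fit the pose jointly from both cameras.

```bash
cat > fit.py <<'E'
from h import *
from scipy.optimize import least_squares
np.set_printoptions(precision=4,suppress=True)
L={"handle":[(0,0,.034)],"boss_face":[(-.035,0,.064)],"grip":[(0,0,.110)],
 "sample_1":[(-.056,.024,.016),(-.056,-.024,.016),(-.033,.024,.016),(.056,.024,.016),(.056,-.024,.016),(.033,-.024,.016)]}
def W(p,l): c,s=np.cos(p[2]),np.sin(p[2]); return np.array([p[0]+c*l[0]-s*l[1],p[1]+s*l[0]+c*l[1],l[2]])
p=np.array([.557,-.042,.5])
robot.camera("scene");robot.camera("top")
D={(n,q):[m["pixel"] for m in robot.mark_of(n,q)] for n in("scene","top") for q in L}
for it in range(3):
    O=[(n,l,min(D[n,q],key=lambda x:np.hypot(*(x-proj(n,W(p,l)))))) for (n,q) in D if D[n,q] for l in L[q]]
    O=[o for o in O if np.hypot(*(o[2]-proj(o[0],W(p,o[1]))))<12]
    f=lambda x:np.concatenate([proj(n,W(x,l))-m for n,l,m in O])
    r=least_squares(f,p,loss="soft_l1");p=r.x
print(p,len(O))
for o,e in zip(O,f(p).reshape(-1,2)):print(o[0],o[1],e)
# colours
ims={n:robot.camera(n) for n in("scene","top")}
C={}
for n in ims:
    im=ims[n].astype(int); c=proj(n,W(p,(-.075,0,.064)))
    yy,xx=np.mgrid[:480,:640]
    m=(im[...,0]>110)&(im[...,0]>2*im[...,1])&(im[...,0]>2*im[...,2])&(np.hypot(xx-c[0],yy-c[1])<20)
    g=proj(n,W(p,(0,0,.11))); b=(im.max(2)<45)&(np.hypot(xx-g[0],yy-g[1])<28)
    k,lab,st,ce=cv2.connectedComponentsWithStats(b.astype(np.uint8)); i=1+np.argmax(st[1:,4])
    C[n]=(np.array([xx[m].mean(),yy[m].mean()]),ce[i]); print(n,m.sum(),C[n],st[i])
h,e=tri(C["scene"][0],C["top"][0]);g,e2=tri(C["scene"][1],C["top"][1]);print("head",h,e,"grip",g,e2)
c,s=np.cos(p[2]),np.sin(p[2])
for q in(h,g):d=q[:2]-p[:2];print("local",c*d[0]+s*d[1],-s*d[0]+c*d[1],q[2])
E
python3 fit.py
```

```text
[ 0.5572 -0.0387  0.5104] 16
scene (0, 0, 0.034) [-0.5059 -4.7683]
scene (-0.035, 0, 0.064) [2.0813 2.3972]
scene (0, 0, 0.11) [-1.7293 -4.6336]
scene (-0.056, 0.024, 0.016) [0.5456 1.8097]
scene (-0.056, -0.024, 0.016) [-2.3381  2.5378]
scene (-0.033, 0.024, 0.016) [-0.5847 -1.5527]
scene (0.056, 0.024, 0.016) [-2.6522 -0.7253]
scene (0.056, -0.024, 0.016) [-0.1659 -0.969 ]
scene (0.033, -0.024, 0.016) [0.3035 6.0889]
top (0, 0, 0.034) [ 0.8416 -1.1574]
top (-0.035, 0, 0.064) [ 0.0643 -0.066 ]
top (-0.056, 0.024, 0.016) [-0.2167 -1.4772]
top (-0.033, 0.024, 0.016) [0.5644 0.5911]
top (0.056, 0.024, 0.016) [-1.0963  1.1751]
top (0.056, -0.024, 0.016) [ 2.1155 -2.1516]
top (0.033, -0.024, 0.016) [1.6013 0.2741]
scene 44 (array([323.5   , 271.3864]), array([323.4973, 226.9235])) [304 222  40  11 366]
top 24 (array([342.2083, 256.2917]), array([322.6026, 217.9199])) [305 206  36  26 312]
head [ 0.492  -0.0758  0.0628] 0.0006429615772582447 grip [ 0.557  -0.0401  0.109 ] 0.0001510018751452469
local -0.07493795792066567 -0.0005400135862520666 0.06275101735141086
local -0.000788704572892462 -0.0011061753159019646 0.109036452402417
```

Request:
{"name": "play_rows", "arguments": {"increments": [0,0,0,0.1,0,0,0,0.1,0,0,0,0.1,0,0,0,0.1,0,0,0,0.1,0,0,0,0.1,0,0,0,0.1,0,0,0,0.1,0,0,0,0.1,0,0,0,0.1,0,0,0,0.1,0,0,0,0.1,0,0,0,0.1,0,0,0,0.1,0,0,0,0.1], "gripper": 0, "force": 20}}

```text
time_s: 3.48
ee_pos: [0.1598, 0.5263, 0.2313]
ee_rot: [-0.0, 0.971, 0.24, 0.0]
ft_force: [0.6, 0.5, 0.1]
finger_gap: 0.0002
grip_force: 0.0
```

Request:
{"name": "play_rows", "arguments": {"increments": [0,0,0,-0.013,-0.0116,0.172,0,0,-0.0116,0.172,0,0,-0.0116,0.172,0,0,-0.0116,0.172,0,0,-0.0116,0.172,0,0,-0.0116,0.172,0,0,-0.0116,0.172,0,0,-0.0116,0.172,0,0,-0.0116,0.172,0,0,-0.0116,0.172,0,0,-0.0116,0.172,0,0,-0.0116,0.172,0,0,-0.0116,0.172,0,0,-0.0116,0.172,0,0,-0.0116,0.172,0,0,-0.0116,0.172,0,0,0,0,0,0]}}

```text
time_s: 5.72
ee_pos: [0.4563, -0.0987, 0.2308]
ee_rot: [-0.0, 0.968, 0.252, -0.0]
ft_force: [-0.2, 0.8, -0.5]
finger_gap: 0.0
grip_force: 0.0
```

```bash
cat > m.py <<'E'
from h import *
np.set_printoptions(precision=4,suppress=True)
s=robot.observe();q=s["ee_rot"];x=Ro.from_quat([q[1],q[2],q[3],q[0]]).as_matrix()
print(s["time_s"],s["ee_pos"],s["ft_force"],"toolx",np.arctan2(x[1,0],x[0,0]),"tilt",x[2])
im={n:robot.camera(n) for n in("scene","top")};A={}
yy,xx=np.mgrid[:480,:640]
C={}
for n in im:
    i=im[n].astype(int)
    g=proj(n,(.557,-.04,.11)); b=(i.max(2)<45)&(np.hypot(xx-g[0],yy-g[1])<30)
    k,lab,st,ce=cv2.connectedComponentsWithStats(b.astype(np.uint8)); j=1+np.argmax(st[1:,4])
    pts=np.argwhere(lab==j)[:,::-1].astype(float);C[n]=ce[j]
    v=np.linalg.svd(pts-ce[j],full_matrices=False)[2][0]
    a=[atz(n,ce[j]+w*20*v,.109) for w in(-1,1)];d=a[1]-a[0];print(n,"grip yaw",(np.arctan2(d[1],d[0])-np.pi/2)%np.pi,st[j])
    h=proj(n,(.5,-.072,.064));m=(i[...,0]>90)&(i[...,0]>2*i[...,1])&(i[...,0]>2*i[...,2])&(np.hypot(xx-h[0],yy-h[1])<25)
    A[n]=np.array([xx[m].mean(),yy[m].mean()]) if m.any() else None;print(n,"red",m.sum())
    if A[n] is not None: print("red at z.064",atz(n,A[n],.064))
print("grip",tri(C["scene"],C["top"]))
if all(v is not None for v in A.values()):print("head",tri(A["scene"],A["top"]))
E
python3 m.py
```

```text
5.725 [ 0.4563 -0.0987  0.2308] [-0.2426  0.7535 -0.4623] toolx 0.5102702888902675 tilt [-0.0008 -0.0004 -1.    ]
scene grip yaw 0.513968104249372 [304 221  41  12 401]
scene red 56
red at z.064 [ 0.4904 -0.0775  0.064 ]
top grip yaw 1.2347962495855578 [305 221   7  11  41]
top red 0
grip (array([ 0.5525, -0.0253,  0.1054]), np.float64(0.03139669786463631))
```

Request:
{"name": "play_rows", "arguments": {"increments": [0,-0.008,0.1,0,0,0,0.1,0,0,0,0.1,0,0,0,0.1,0,0,0,0.1,0,0,0,0.1,0,0,0,0.1,0,0,0,0,0,0,0,0,0]}}

```text
time_s: 6.95
ee_pos: [0.4554, -0.0943, 0.0575]
ee_rot: [0.0, 0.967, 0.254, 0.001]
ft_force: [0.3, -0.1, 1.1]
finger_gap: -0.0002
grip_force: 0.0
```

Request:
{"name": "play_rows", "arguments": {"increments": [0.02,0,0,0,0.02,0,0,0,0.02,0,0,0,0.008,0,0,0,0,0,0,0,0,0,0,0]}}

```text
time_s: 7.7
ee_pos: [0.4695, -0.0864, 0.0562]
ee_rot: [-0.0, 0.968, 0.253, -0.0]
ft_force: [0.4, 0.3, -0.5]
finger_gap: 0.0
grip_force: 0.0
```

Run:
```python
from h import *
print(robot.observe()["ft_force"],robot.observe()["ee_pos"])
save("scene","pics/s1.png",(240,190,160,120),4)
```

```text
[ 0.41894094  0.3055602  -0.50855104] [ 0.46954872 -0.08644823  0.05620176]
```

View pics/s1.png

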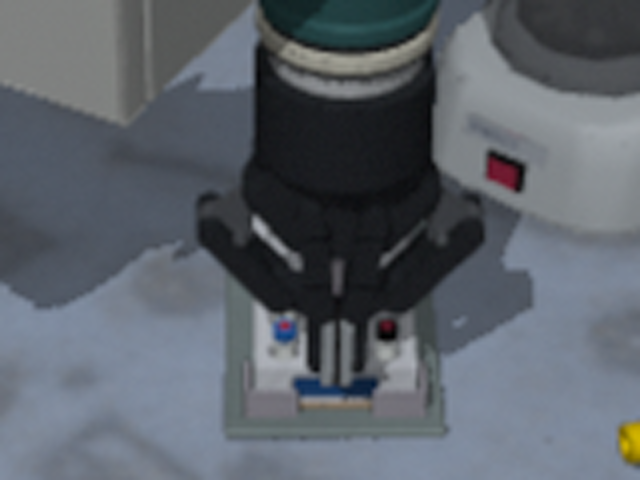

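The fingers are in front of the pin head, centred between the front vials at about (340, 350) in the crop. I'll advance gently and watch the force.

Request:
{"name": "play_rows", "arguments": {"increments": [0.008,0.008,0,0,0.008,0,0,0,0.008,0,0,0,0.008,0,0,0,0.008,0,0,0]}}

```text
time_s: 8.38
ee_pos: [0.4793, -0.0833, 0.0562]
ee_rot: [-0.0, 0.968, 0.253, -0.0]
ft_force: [-1.4, -0.2, 0.2]
finger_gap: -0.0003
grip_force: 0.5
```

Request:
{"name": "play_rows", "arguments": {"increments": [0.006,0,0,0,0.006,0,0,0,0.006,0,0,0]}}

```text
time_s: 8.75
ee_pos: [0.4824, -0.0814, 0.056]
ee_rot: [0.0, 0.968, 0.253, -0.001]
ft_force: [-4.7, -2.9, 1.1]
finger_gap: -0.0001
grip_force: 2.5
```

Request:
{"name": "play_rows", "arguments": {"increments": [0.006,0,0,0,0.006,0,0,0,0.006,0,0,0]}}

```text
time_s: 9.12
ee_pos: [0.4847, -0.08, 0.0555]
ee_rot: [0.0, 0.968, 0.253, -0.003]
ft_force: [-8.7, -5.1, 2.7]
finger_gap: -0.0002
grip_force: 5.2
```

Request:
{"name": "play_rows", "arguments": {"increments": [-0.02,0,0,0,-0.04,0,0,0,-0.04,0,0,0,0,0,0,0]}}

```text
time_s: 9.62
ee_pos: [0.4649, -0.0914, 0.0564]
ee_rot: [-0.0, 0.968, 0.252, 0.0]
ft_force: [0.9, 0.3, -0.1]
finger_gap: 0.0003
grip_force: 0.0
```

```bash
python3 m.py
python3 - <<'E'
from h import *
save("top","pics/t1.png",(250,160,150,130),4)
E
```

```text
9.625 [ 0.4649 -0.0914  0.0564] [ 0.8744  0.283  -0.1231] toolx 0.5100576511749867 tilt [ 0.0006  0.     -1.    ]
scene grip yaw 0.3474615090864046 [ 302  203   50   54 1796]
scene red 0
top grip yaw 0.6870941026693944 [304 214  16  17 134]
top red 1
red at z.064 [ 0.4933 -0.045   0.064 ]
grip (array([ 0.5622, -0.029 ,  0.0854]), np.float64(0.025134624219653224))
```

View pics/t1.png

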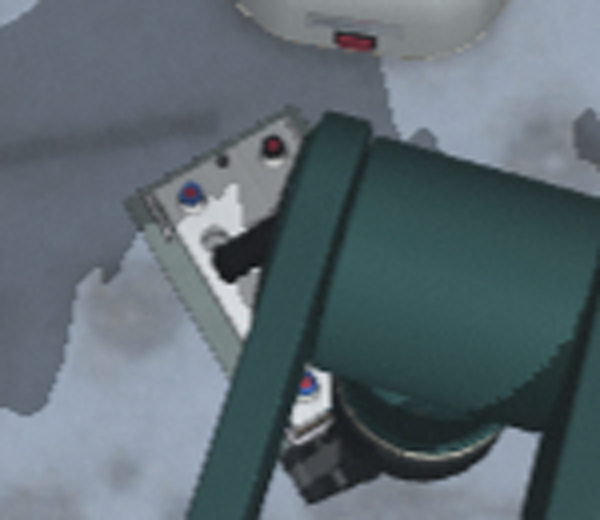

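The arm hides the pin from above, but the carrier is still seated in its angles, with its far corner at (210, 190) in the crop. I'll re-approach and find the new contact point.

Request:
{"name": "play_rows", "arguments": {"increments": [0.02,0,0,0,0.02,0,0,0,0.02,0,0,0,0.004,0,0,0,0.004,0,0,0]}}

```text
time_s: 10.4
ee_pos: [0.4803, -0.0827, 0.0562]
ee_rot: [-0.0, 0.968, 0.253, -0.0]
ft_force: [-0.6, 0.4, 0.6]
finger_gap: -0.0002
grip_force: 0.0
```

Request:
{"name": "play_rows", "arguments": {"increments": [0.006,0,0,0,0.006,0,0,0]}}

```text
time_s: 10.65
ee_pos: [0.4829, -0.0813, 0.0563]
ee_rot: [-0.0, 0.968, 0.253, 0.0]
ft_force: [-0.4, -0.1, -1.0]
finger_gap: -0.0
grip_force: 0.0
```

Request:
{"name": "play_rows", "arguments": {"increments": [0.006,0,0,0,0.006,0,0,0]}}

```text
time_s: 10.9
ee_pos: [0.4854, -0.0799, 0.0563]
ee_rot: [-0.0, 0.968, 0.253, -0.0]
ft_force: [-0.7, -0.4, -0.3]
finger_gap: 0.0001
grip_force: 0.4
```

Request:
{"name": "play_rows", "arguments": {"increments": [0.006,0,0,0,0.006,0,0,0]}}

```text
time_s: 11.15
ee_pos: [0.4874, -0.0787, 0.0561]
ee_rot: [0.0, 0.968, 0.253, -0.001]
ft_force: [-2.2, -1.8, 2.0]
finger_gap: -0.0002
grip_force: 1.8
```

Request:
{"name": "play_rows", "arguments": {"increments": [0.006,0,0,0,0.004,0,0,0]}}

```text
time_s: 11.4
ee_pos: [0.4885, -0.0779, 0.0559]
ee_rot: [0.0, 0.968, 0.253, -0.002]
ft_force: [-6.2, -4.4, 1.8]
finger_gap: -0.0001
grip_force: 4.1
```

Request:
{"name": "play_rows", "arguments": {"increments": [-0.03,0,0,0,0,0,0.01,0,0.012,0,0,0,0.006,0,-0.004,0,0.006,0,-0.004,0]}}

```text
time_s: 12.02
ee_pos: [0.4893, -0.0777, 0.056]
ee_rot: [-0.0, 0.968, 0.253, 0.0]
ft_force: [-0.0, -0.0, 0.3]
finger_gap: -0.0001
grip_force: 0.1
```

Request:
{"name": "play_rows", "arguments": {"increments": [0.006,0,-0.004,0,0.006,0,-0.004,0]}}

```text
time_s: 12.28
ee_pos: [0.4917, -0.0764, 0.0579]
ee_rot: [-0.0, 0.968, 0.253, 0.0]
ft_force: [0.2, -0.1, 0.3]
finger_gap: 0.0
grip_force: 0.1
```

Request:
{"name": "play_rows", "arguments": {"increments": [0.004,0,-0.004,0,0.004,0,-0.004,0]}}

```text
time_s: 12.52
ee_pos: [0.4934, -0.0754, 0.0599]
ee_rot: [-0.0, 0.968, 0.253, 0.0]
ft_force: [0.6, 0.2, 0.5]
finger_gap: 0.0001
grip_force: 0.1
```

Request:
{"name": "play_rows", "arguments": {"increments": [-0.012,0,0,0,0,0,0.016,0,0.012,0,0,0,0.006,0,-0.002,0]}}

```text
time_s: 13.02
ee_pos: [0.4947, -0.0746, 0.0561]
ee_rot: [-0.0, 0.968, 0.253, -0.0]
ft_force: [-0.6, 0.3, -0.2]
finger_gap: -0.0001
grip_force: 0.1
```

Request:
{"name": "play_rows", "arguments": {"increments": [0.006,0,-0.002,0,0.006,0,-0.002,0]}}

```text
time_s: 13.28
ee_pos: [0.4974, -0.0732, 0.0574]
ee_rot: [0.0, 0.968, 0.253, 0.0]
ft_force: [0.1, -1.4, -1.1]
finger_gap: 0.0
grip_force: 0.0
```

Request:
{"name": "play_rows", "arguments": {"increments": [0.006,0,-0.002,0,0.006,0,-0.002,0]}}

```text
time_s: 13.52
ee_pos: [0.5, -0.0717, 0.0584]
ee_rot: [-0.0, 0.968, 0.253, 0.0]
ft_force: [0.2, -0.1, -0.5]
finger_gap: 0.0
grip_force: 0.0
```

Request:
{"name": "play_rows", "arguments": {"increments": [0.006,0,0,0,0.006,0,0,0]}}

```text
time_s: 13.78
ee_pos: [0.5026, -0.0703, 0.0583]
ee_rot: [-0.0, 0.968, 0.253, 0.0]
ft_force: [-0.2, 0.4, 0.7]
finger_gap: -0.0002
grip_force: 0.1
```

Request:
{"name": "play_rows", "arguments": {"increments": [0.006,0,0,0,0.006,0,0,0]}}

```text
time_s: 14.02
ee_pos: [0.5052, -0.0688, 0.0583]
ee_rot: [-0.0, 0.968, 0.253, 0.0]
ft_force: [0.6, -0.4, 0.1]
finger_gap: 0.0003
grip_force: 0.0
```

Run:
```python
from h import *
save("scene","pics/s2.png",(270,200,110,90),6)
```

```text
(no output)
```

View pics/s2.png

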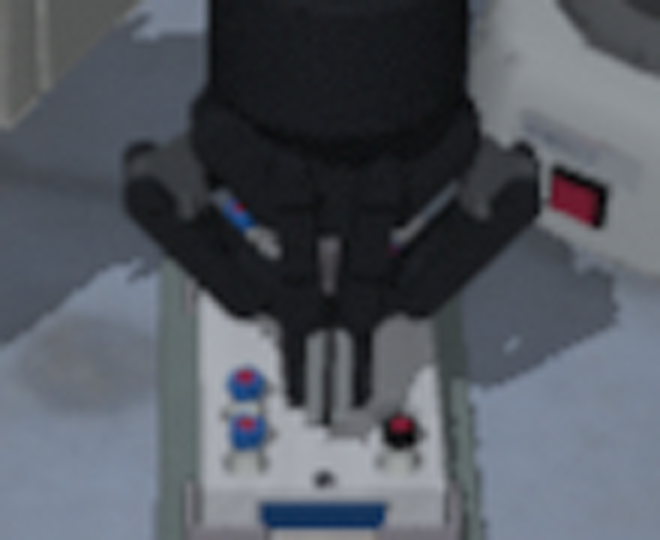

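No pin is lying on the deck, the front vials at (245, 385–430) and (400, 430) stand, and the fingers hide the head. I'll carry on slowly.

Request:
{"name": "play_rows", "arguments": {"increments": [0.006,0,0,0,0.006,0,0,0]}}

```text
time_s: 14.32
ee_pos: [0.5078, -0.0673, 0.0583]
ee_rot: [-0.0, 0.968, 0.253, 0.0]
ft_force: [0.0, 0.3, 0.2]
finger_gap: -0.0005
grip_force: 0.1
```

Request:
{"name": "play_rows", "arguments": {"increments": [0.006,0,0,0,0.006,0,0,0]}}

```text
time_s: 14.58
ee_pos: [0.5104, -0.0659, 0.0583]
ee_rot: [-0.0, 0.968, 0.253, 0.0]
ft_force: [-0.4, -1.4, -0.6]
finger_gap: 0.0003
grip_force: 0.0
```

Request:
{"name": "play_rows", "arguments": {"increments": [0.006,0,0,0,0.004,0,0,0]}}

```text
time_s: 14.82
ee_pos: [0.512, -0.0648, 0.0581]
ee_rot: [-0.0, 0.968, 0.253, -0.001]
ft_force: [-2.1, -0.9, 0.5]
finger_gap: 0.0001
grip_force: 1.3
```

Request:
{"name": "play_rows", "arguments": {"increments": [0.004,0,0,0,0.004,0,0,0]}}

```text
time_s: 15.08
ee_pos: [0.5123, -0.0647, 0.058]
ee_rot: [0.0, 0.968, 0.253, -0.003]
ft_force: [-7.1, -4.1, 2.7]
finger_gap: 0.0004
grip_force: 4.2
```

Request:
{"name": "play_rows", "arguments": {"increments": [-0.03,0,0,0,-0.1,0,0,0,-0.1,0,0,0,0,0,-0.15,0,0,0,-0.15,0,0,0,-0.15,0,0,0,-0.15,0,0,0,0,-0.1,0,0,0,-0.1,0,0,0,-0.1,0,0,0,-0.1,0,0,0,-0.1,0,0,0,-0.1,0,0,0,-0.1,0,0,0,-0.1,0,0,0,-0.1,0,0,0,-0.1], "gripper": 50}}

```text
time_s: 17.2
ee_pos: [0.4645, -0.0917, 0.2085]
ee_rot: [0.001, 0.503, 0.864, 0.001]
ft_force: [-1.0, -0.1, -0.3]
finger_gap: 0.0498
grip_force: 0.0
```

```bash
python3 m.py
python3 - <<'E'
from h import *
save("scene","pics/s3.png",(270,200,110,90),6)
E
```

```text
17.2 [ 0.4645 -0.0917  0.2085] [-1.0392 -0.1005 -0.2612] toolx 2.0872106362368426 tilt [-0.0005  0.0019 -1.    ]
scene grip yaw 2.06305779214782 [321 197  17  28 322]
scene red 53
red at z.064 [ 0.5265 -0.058   0.064 ]
top grip yaw 1.3161193621454725 [329 191   7  24  46]
top red 30
red at z.064 [ 0.5254 -0.0562  0.064 ]
grip (array([ 0.5704, -0.051 ,  0.1487]), np.float64(0.01515154594754315))
head (array([ 0.5261, -0.0571,  0.0637]), np.float64(0.002118869982452117))
```

View pics/s3.png

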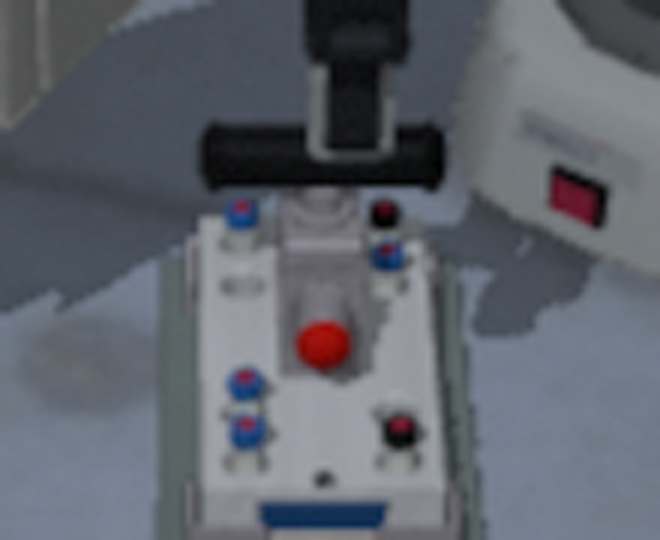

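The red head sits against the boss at about (323, 345) in the crop. All six vials are in place. Now I'll move over the grip and descend.

Request:
{"name": "play_rows", "arguments": {"increments": [-0.003,0.107,0,0,0,0.107,0,0,0,0.108,0,0,0,0.108,0,0,0,0,0,0,0,0,0.1,0,0,0,0.1,0,0,0,0.05,0,0,0,0,0,0,0,0,0]}}

```text
time_s: 18.6
ee_pos: [0.5588, -0.0402, 0.1472]
ee_rot: [0.001, 0.506, 0.863, 0.0]
ft_force: [-0.9, 0.3, -0.1]
finger_gap: 0.05
grip_force: 0.0
```

Run:
```python
from h import *
s=robot.observe();print(s["ee_pos"],s["ft_force"],proj("scene",(.558,-.039,.119)),proj("scene",s["ee_pos"]))
save("scene","pics/s4.png",(270,180,110,90),6)
```

```text
[ 0.55876157 -0.040241    0.14715711] [-0.87741036  0.28658387 -0.11453638] [323.32285654 222.20548057] [324.50229072 209.81851116]
```

View pics/s4.png

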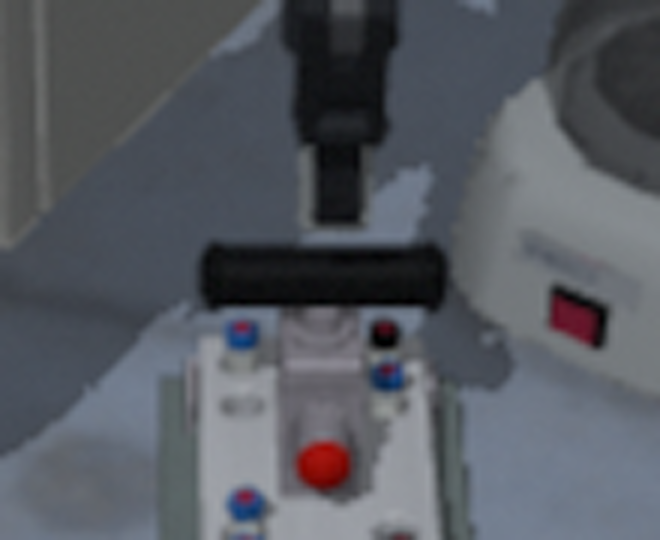

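The open fingers are centred above the bar, which is at about (323, 275) in the crop. I'll descend and grip.

Request:
{"name": "play_rows", "arguments": {"increments": [-0.003,0,0.08,0,0,0,0.08,0,0,0,0.057,0,0,0,0,0,0,0,0,0]}}

```text
time_s: 19.27
ee_pos: [0.5593, -0.0407, 0.0926]
ee_rot: [0.001, 0.505, 0.863, 0.0]
ft_force: [-0.3, 0.8, -0.4]
finger_gap: 0.0501
grip_force: 0.0
```

Request:
{"name": "play_rows", "arguments": {"increments": [0,0,0,0,0,0,0,0,0,0,0,0,0,0,0,0,0,0,0,0,0,0,0,0,0,0,0,0,0,0,0,0], "gripper": 0, "force": 70}}

```text
time_s: 20.27
ee_pos: [0.5593, -0.0406, 0.0925]
ee_rot: [0.001, 0.505, 0.863, 0.0]
ft_force: [1.2, 1.4, 6.0]
finger_gap: 0.0147
grip_force: 69.0
```

Request:
{"name": "play_rows", "arguments": {"increments": [0,0,-0.008,0,0,0,-0.008,0,0,0,-0.008,0,0,0,-0.01,0,0,0,-0.01,0,0,0,-0.01,0,0,0,-0.01,0,0,0,-0.01,0,0,0,0,0,0,0,0,0]}}

```text
time_s: 21.52
ee_pos: [0.5586, -0.0406, 0.11]
ee_rot: [-0.0, 0.505, 0.863, 0.0]
ft_force: [-0.3, 0.5, -8.3]
finger_gap: 0.015
grip_force: 68.3
```

Run:
```python
from h import *
save("scene","pics/s5.png",(270,180,110,90),6)
```

```text
(no output)
```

View pics/s5.png

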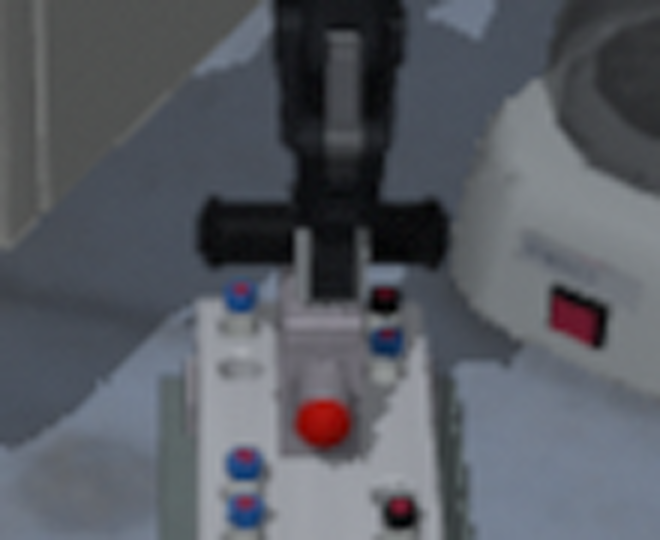

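The carrier is off the pad, with about 8 N hanging, and it looks level with its vials in. I'll go on to about 10 cm.

Request:
{"name": "play_rows", "arguments": {"increments": [0,0,-0.01,0,0,0,-0.016,0,0,0,-0.02,0,0,0,-0.022,0,0,0,-0.022,0,0,0,-0.022,0,0,0,-0.022,0,0,0,-0.022,0,0,0,-0.022,0,0,0,-0.022,0,0,0,-0.022,0,0,0,-0.022,0,0,0,-0.022,0,0,0,-0.022,0,0,0,-0.02,0,0,0,-0.016,0,0,0,-0.01,0,0,0,-0.006,0,0,0,0,0,0,0,0,0]}}

```text
time_s: 24.08
ee_pos: [0.5585, -0.0406, 0.1948]
ee_rot: [-0.0, 0.505, 0.863, -0.0]
ft_force: [0.3, 0.4, -9.3]
finger_gap: 0.0145
grip_force: 68.3
```

Request:
{"name": "play_rows", "arguments": {"increments": [0,0,0,0,0,0,0,0,0,0,0,0,0,0,0,0,0,0,0,0,0,0,0,0,0,0,0,0,0,0,0,0,0,0,0,0,0,0,0,0,0,0,0,0,0,0,0,0]}}

```text
time_s: 25.58
ee_pos: [0.5586, -0.0406, 0.1951]
ee_rot: [0.0, 0.505, 0.863, 0.0]
ft_force: [0.0, 0.1, -8.7]
finger_gap: 0.0147
grip_force: 68.3
```

Run:
```python
from h import *
save("scene","pics/s6.png",(260,150,140,120),5)
```

```text
(no output)
```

View pics/s6.png

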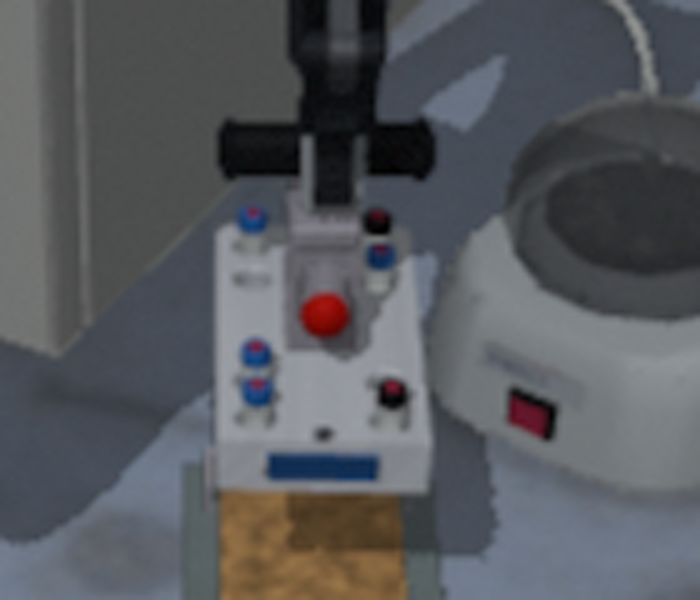

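The carrier hangs level above the cork pad. All six vials are in, and the red head is against the boss at about (325, 315) in the crop. I'm handing the job in.

```bash
python3 -c "
from cell import robot
print(robot.job_done())"
```

```text
the job is handed in; nothing more can be done
None
```

I pushed the pin home, lifted the carrier about 10 cm with all six vials in it, and handed the job in with it held level by the grip; no verdict came back, and the push briefly went over your 8 N tipping figure (about 10 N), though the carrier stayed on its stand.

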